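# Open the sample-lane barrier and send the vial carrier through

### The arm

A 6-joint arm with a two-finger parallel gripper is mounted at the origin on the work surface. World frame = base frame: x ahead of the robot, y to its left, z up, the work surface at z = 0. Lengths are in m, angles in rad, forces in N, time in s.
With the tool pointing down it reaches from about 0.3 to 0.875 m from the base axis. Payload 6.4 kg.
Tool frame: the origin (TCP) lies at the centre of the arm's flange, where the gripper is bolted on; the fingertips stand 173 mm ahead of it and the grasp point (between the pads) lies 155 mm ahead of it; z points along the fingers, x is the direction in which the jaws open and shut, and the axes are right-handed (so a half turn about z gives the same grasp; the last joint's range is limited). The gripper opens to 85 mm and grips with 20 to 120 N. Pads are 22 mm wide; open, the fingers measure 114 mm over their backs; the gripper's body (76 mm by 85 mm) begins 54 mm behind the grasp point. The pads swing forward as they close: fully open they stand 13 mm farther back than shut.
Start: joints at [0.913, 0.181, 1.607, -0, 1.354, -0.206], TCP at [0.251, 0.517, 0.405] pointing down, gripper open.
Joint ranges: [-2.99, 2.99], [-0.89, 2.07], [0.3, 2.58], [-1.14, 4.28], [0, 2.63], [-3.12, 3.12]. Speed limits (rad/s): [2.57, 2.57, 3.01, 3.14, 3.14, 3.14].

### API

Orientations are given as a unit quaternion [w, x, y, z].
In Python, from bench import ctrl gives the robot as it stands. The module is installed in compiled form; this text tells all that it offers.
- The arm moves only by the tool move_arm, never from a script. Its argument "moves" is a list of rows, each an object of numbers: "gripper": the opening in per cent of the stroke, from 0 (shut) to 100 (fully open); "x", "y", "z": the shift along the tool's x, y, z in cm; "roll": the turn about the tool's z in degrees. In form: [{"gripper": .., "x": .., "y": .., "z": .., "roll": ..}, ...]. A call has 1 to 5 rows; each row shifts and turns the commanded pose from where the row before left it, along the tool's axes as they then stand; what a row does not reach is not made up. A row lasts 1/8 s, in which the tool goes at most 62.5 mm and 10.7 degrees, less where a joint would pass 70% of its speed; a pose out of reach is approached as far as the arm can. A call is refused whole if a number of a shift passes 6.25 or a number of a turn 10.7, either way. A call with a gripper value outside its range is refused whole. The fingers move at their own pace and stop on an object; the grip force is fixed at half the most. Time passes only in rows, so rows that do not move let the fingers close. It gives the time, the measured TCP pose, the force and the opening at its end, in the units of the state.
- ctrl.get_obs(): the state, without advancing time (a new reading comes with each control period).
- ctrl.camera(name): name is "scene" or "side" or "wrist"; returns a dict with "img" (480x640x3 uint8, red, green, blue), "fx", "fy", "cx", "cy" (pixels), "D" ([k1, k2, p1, p2, k3] as OpenCV has them; the pictures are not rectified), "world_from_camera" (4x4, takes a point from camera to world coordinates); the wrist camera has in their place "tool_from_camera" (4x4, takes a point from camera to tool coordinates, whose origin is the TCP and whose axes are the tool frame's). Camera axes: x right, y up, looking along -z (the intrinsics and any distortion apply to the point x, -y, -z); pixel columns grow to the right and rows downward; lengths in m; the calibration is good to about 2 mm. A picture is of the moment at which its call begins: read the wrist's pose just before it. There is no depth.
- ctrl.hand_in(): hands the job in, once; it reports no verdict.
The state is a dict: "time_s": time; "q": joint angles; "dq": joint speeds; "joint_efforts": joint torques, N m; "eef_pos": TCP position; "eef_rot": TCP orientation; "wrist_force": force on the tool from outside, world axes, zero at the start; "torque": the same for the moment, N m; "opening": opening from 0.0 (shut) to 1.0 (fully open).
Only numpy, scipy, OpenCV 4.12 (cv2) and the standard library are available. Lean on these libraries where they do the work, as an engineer would, in place of code of your own. Each camera call takes 0.05 s, during which the arm holds its last target. There are 200 camera calls.

### The job

Push the counterweighted barrier arm on the sample lane up past its balance point, so that it stays raised by itself, then push the wooden vial carrier along the lane, under the raised arm, until it rests fully home against the end stop. Only push with the fingers: do not pick up or tip the carrier, leave the barrier raised, and leave everything else on the bench where it is.

Things in the scene. Friction and masses are not known exactly. Their poses are not given: they have to be found in the camera images.
- lane: fixed straight plywood lane on the table, 102 mm wide (x), 400 mm long (y). Origin at table height (z = 0) on the lane's centre line, below the lowered barrier. y runs along the lane towards the end stop, x across it to the barrier's pivot post (away from the robot), z up. Floor 8 mm above the table. Side rails: inner faces at x = -45 and +45 mm, 6 mm thick, tops 23 mm above the table
- lane_start (a point): the open start of the lane: centre line, lane y = -250 mm, at floor height (8 mm above the table)
- lane_stop (a point): foot of the end stop's near face: centre line, lane y = +138 mm, at floor height (8 mm). The stop is a wooden bar across the lane, 12 mm thick, its top 34 mm above the table
- gate (a joint): lift of the barrier arm (0.37 to 0.68 kg with counterweight), rad. 0: lowered, at rest, sloping 20 degrees up from the pivot to the robot's side. Grows as the free end goes up and over towards the post, to a stop at 1.36 (8 degrees past vertical). Left below its balance point (about 0.84) it falls back to 0; left beyond it, it falls on to the stop and stays. About 1 N along the arc at the crossbar raises it
- gate_bar (a point): centre of the dark steel crossbar at the arm's free end: round, 12 mm thick, 80 mm long, parallel to the lane (lane y), 220 mm from the pivot; 135 mm above the table when lowered, 280 mm at most. Lowered, it is just outside the near rail. A fingertip on its robot side, a little below it, moving with it on its arc (towards the post and up), raises the arm
- gate_pivot (a point): the barrier's pivot axis, parallel to the lane (lane y), between two steel cheeks: lane x = 140 mm, y = 0, 60 mm above the table. The cheeks span x = 123 to 157 mm, y = -30 to +30 mm and are 72 mm tall. The steel counterweight sits on the arm's other end, just behind and above the pivot
- gate_rods (a point): point of the arm (a 16 mm tube in the plane lane y = 0) over the lane's centre line when lowered, 111 mm above the table, 149 mm from the pivot. Three thin rods, 55 mm long, hang from the arm around it and block the lane for the carrier while the arm is down
- carrier_mid (a point): centre, half-way up, of the wooden block of the vial carrier: a loose block 80 x 80 x 50 mm (its sides square to the lane within 0.1 rad) with four capped vials standing 13 mm above its top; 0.17 to 0.36 kg. It stands on the lane floor between the rails, 5 mm play each side, on the open (-y) side of the barrier; its centre is 33 mm above the table
- lane_home (a point): where the centre of the carrier's block is when it rests against the end stop: lane x = 0, y = +98 mm, 33 mm above the table
- jar_a: bystander: capped glass jar, 52 mm wide, 75 mm tall, standing beside the pivot post on the starting side; origin at the centre of its underside
- jar_b: bystander: capped amber jar, 48 mm wide, 85 mm tall, standing beside the pivot post on the end-stop side; origin at the centre of its underside
- dish: bystander: clear closed dish, 88 mm wide, 16 mm tall, on the table on the robot's side of the lane, towards the end stop; origin at the centre of its underside
- spatula: bystander: small wooden-handled spatula about 150 mm long and lying flat on the robot's side of the lane, towards the starting side
- wash: bystander: white bottle, 64 mm wide, 160 mm tall, at the left; origin at the centre of its underside
- spare: bystander: empty wooden vial carrier without vials, 80 x 80 x 50 mm, at the left, away from the lane; origin at the centre of its underside
- carrier: the same vial carrier; origin at the centre of its underside

How it is judged:
By the outcome, as a careful person would: the job done as asked, in the order asked, and still so for the second after the job is handed in, with the robot touching nothing.
It also fails if it takes over 59 s, if anything falls off the work surface, if the arm or the gripper's body presses on something with over 40 N, if the wrist force passes 120 N, or if a joint passes its speed limit or range.

## Working session

There is one attempt and no reset: what is moved stays moved. The work goes in short steps, Python scripts to look and compute and a tool call to move; the robot and the scene stay as the last step left them, time stands still between calls to the robot, and variables do not carry over. Pictures are saved under pics/ and viewed, about 8 in all and at most 12, crops included, and the job is handed in when it is done.

Besides the shell and the picture viewer there is one more tool, called after "Request:" by a JSON object that holds its "name" and its "arguments". move_arm: Moves the arm, as the interface text tells. Its arguments: {"type":"object","properties":{"moves":{"type":"array","items":{"type":"object","properties":{"gripper":{"type":"number"},"x":{"type":"number"},"y":{"type":"number"},"z":{"type":"number"},"roll":{"type":"number"}}}}},"required":["moves"]}

```bash
mkdir -p pics; python3 - <<'E'
from bench import ctrl
import cv2,numpy as np,pickle
o=ctrl.get_obs();print(o)
for n in ["scene","side","wrist"]:
    c=ctrl.camera(n);cv2.imwrite(f"pics/{n}0.png",c["img"][:,:,::-1]);pickle.dump(c,open(f"{n}0.pkl","wb"))
    print(n,c["fx"],c["cx"],c["cy"],c["D"],np.round(c.get("world_from_camera",c.get("tool_from_camera")),3).tolist())
E
```

```text
{'time_s': 0.0, 'q': array([ 9.12689151e-01,  1.81530480e-01,  1.60802521e+00, -9.24775958e-06,
        1.35378950e+00, -2.06315380e-01]), 'dq': array([-1.37850675e-03, -1.59235546e-03,  9.50088912e-04,  1.04285626e-03,
        1.46704441e-05,  2.56785544e-03]), 'joint_efforts': array([ 9.24224005e-04, -4.44876552e+01, -3.51335442e+01, -3.32701939e-04,
        9.16437042e-03, -2.29703403e-06]), 'eef_pos': array([0.25086348, 0.5171012 , 0.40378151]), 'eef_rot': array([ 3.07328060e-04,  8.47518540e-01,  5.30765067e-01, -8.20619119e-04]), 'wrist_force': array([-0.02533252, -0.1100762 , -0.90044459]), 'torque': array([0.02445589, 0.01338055, 0.01561381]), 'opening': 1.0005792270117952}
scene 511.3592175663554 318.11709047339093 244.50283678331928 [-0.09898528  0.          0.          0.          0.        ] [[-0.841, -0.431, 0.328, 0.921], [0.542, -0.676, 0.499, 0.68], [0.006, 0.597, 0.802, 1.067], [0.0, 0.0, 0.0, 1.0]]
side 465.81590321276315 317.5650839570289 245.6687610109498 [-0.07807573  0.          0.          0.          0.        ] [[0.951, 0.202, -0.233, 0.331], [-0.308, 0.574, -0.759, -0.616], [-0.02, 0.794, 0.608, 0.655], [0.0, 0.0, 0.0, 1.0]]
wrist 400.47176976238853 313.6818916635262 245.45100810260473 [-0.07511523  0.          0.          0.          0.        ] [[1.0, -0.0, 0.0, -0.001], [0.0, -0.956, -0.293, -0.075], [0.0, 0.293, -0.956, 0.03], [0.0, 0.0, 0.0, 1.0]]
```

View pics/scene0.png

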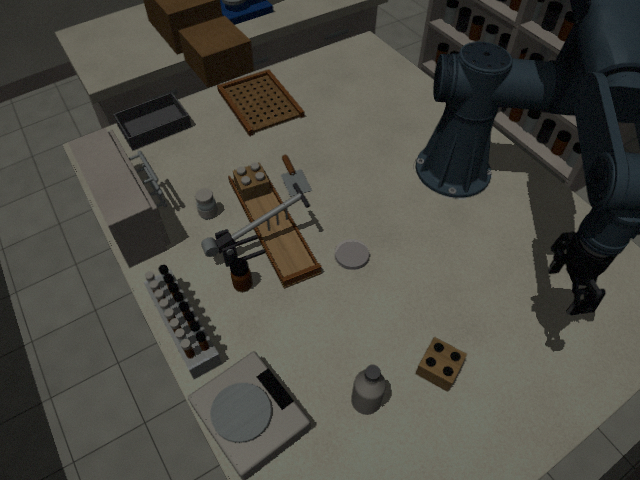

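View pics/side0.png

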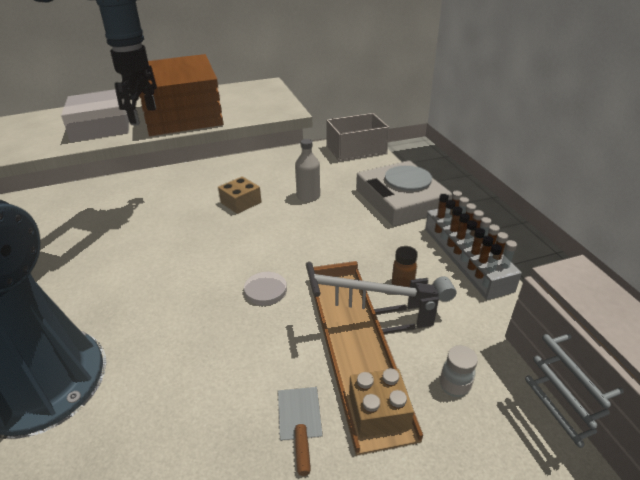

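Both views show the lane with the carrier at its start (side ≈ (380,400), scene ≈ (252,180)) and the barrier lowered (bar at side ≈ (313,278)). I'll enlarge both for corner picks.

```bash
python3 - <<'E'
import cv2,numpy as np
a=cv2.imread("pics/side0.png")[250:450,270:470];b=cv2.imread("pics/scene0.png")[150:300,190:340]
def g(im,x0,y0,s,w):
    im=cv2.convertScaleAbs(cv2.resize(im,None,fx=s,fy=s,interpolation=cv2.INTER_CUBIC),alpha=1.5)
    for k in range(0,im.shape[0],int(20*s)):
        cv2.putText(im,str(int(y0+k/s)),(0,k+4),0,.35,(0,255,255));cv2.putText(im,str(int(x0+k/s)),(k,8),0,.35,(0,255,255));im[k,::6]=(0,255,255);im[::6,k]=(0,255,255)
    return im
cv2.imwrite("pics/c1.png",g(a,270,250,3,0)); cv2.imwrite("pics/c2.png",g(b,190,150,4,0))
E
```

```text
(no output)
```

View pics/c1.png

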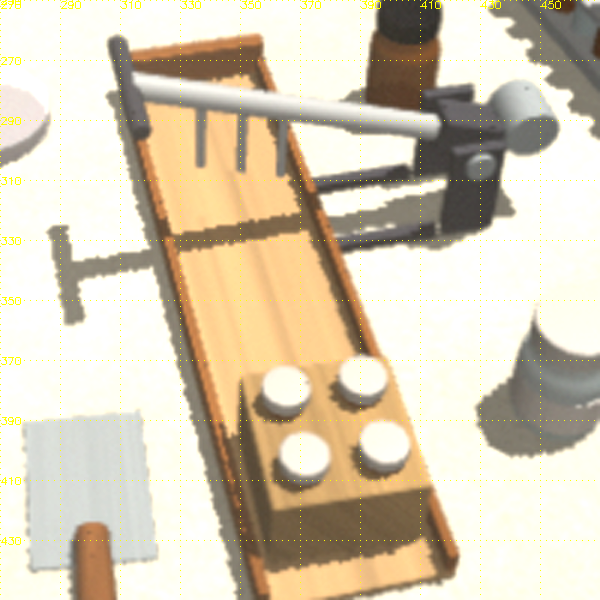

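View pics/c2.png

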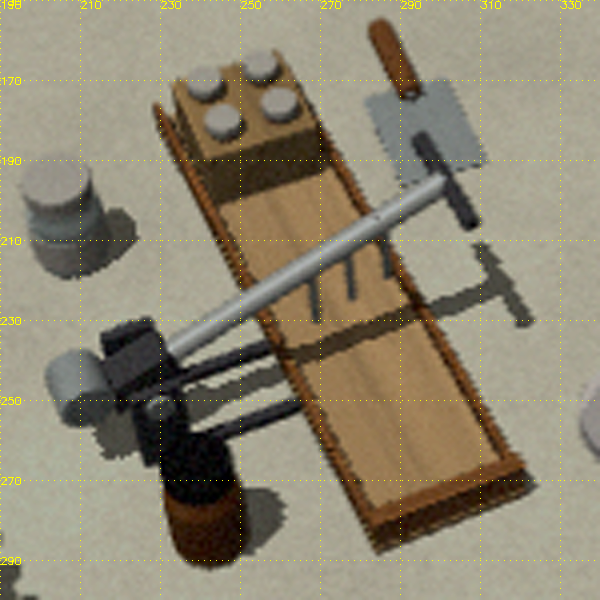

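Side crop: far rail start corner (422,433), stop corner (357,262), bar ends (309,264)/(317,294), carrier top corners (351,376),(399,369),(415,413),(359,419). Scene crop: rail start (230,177), stop corner (322,267), bar ends (295,184)/(308,206).

```bash
cat > h.py <<'E'
import numpy as np,cv2,pickle
def proj(c,P,T=None):
    T=c["world_from_camera"] if T is None else T
    p=(np.atleast_2d(P)-T[:3,3])@T[:3,:3]; p=p*[1,-1,-1]
    K=np.array([[c["fx"],0,c["cx"]],[0,c["fy"],c["cy"]],[0,0,1.]])
    return cv2.projectPoints(p,np.zeros(3),np.zeros(3),K,np.array(c["D"],float))[0][:,0]
def ray(c,uv,z,T=None):
    T=c["world_from_camera"] if T is None else T
    K=np.array([[c["fx"],0,c["cx"]],[0,c["fy"],c["cy"]],[0,0,1.]])
    n=cv2.undistortPoints(np.array(uv,float).reshape(-1,1,2),K,np.array(c["D"],float))[:,0]
    d=np.c_[n[:,0],-n[:,1],-np.ones(len(n))]@T[:3,:3].T
    return T[:3,3]+d*((z-T[2,3])/d[:,2])[:,None]
def l2w(s,P):
    P=np.atleast_2d(P)/1000.;c,n=np.cos(s[2]),np.sin(s[2])
    return np.c_[s[0]+c*P[:,0]-n*P[:,1],s[1]+n*P[:,0]+c*P[:,1],P[:,2]]
def w2l(s,P):
    P=np.atleast_2d(P);c,n=np.cos(s[2]),np.sin(s[2]);d=P[:,:2]-np.array(s[:2])
    return 1000*np.c_[c*d[:,0]+n*d[:,1],-n*d[:,0]+c*d[:,1],P[:,2]]
E
python3 - <<'E'
from h import *
from scipy.optimize import least_squares
S=pickle.load(open("side0.pkl","rb"));C=pickle.load(open("scene0.pkl","rb"))
sp=[((51,-250,23),(422.3,432.7)),((51,150,34),(357.3,262.3)),((-66.7,40,135),(309.3,264)),((-66.7,-40,135),(317.3,294))]
cp=[((48,-250,23),(230,176.75)),((-51,150,34),(322.5,267.5)),((-66.7,-40,135),(295,184.3)),((-66.7,40,135),(308,206.25))]
def f(s): return np.r_[(proj(S,l2w(s,[a for a,_ in sp]))-[b for _,b in sp]).ravel(),(proj(C,l2w(s,[a for a,_ in cp]))-[b for _,b in cp]).ravel()]
r=least_squares(f,[.6,0,0],x_scale=[.01,.01,.1],loss="soft_l1");s=r.x;print(s,np.round(r.fun.reshape(-1,2),1))
np.save("s.npy",s)
print("car",np.round(w2l(s,ray(S,[(351,376),(399.3,369),(415.3,412.7),(359.3,419.3)],.058))))
print("sp blade",np.round(w2l(s,ray(S,[(278,390),(317,387),(322,436),(281,440)],0))),"dish",w2l(s,ray(S,[(265,290)],.01)))
print("world bar, start, home",l2w(s,[(-66.7,0,135),(0,-250,8),(0,98,33)]))
E
```

```text
[ 0.56073315 -0.05680237 -0.13092908] [[ 0.3  1.5]
 [-0.8 -2.2]
 [-0.8 -1. ]
 [-0.7 -0.2]
 [-1.  -0.9]
 [-1.4 -0.3]
 [-0.5  0.7]
 [-0.2  0.8]]
car [[ -35. -152.   58.]
 [  43. -155.   58.]
 [  41. -234.   58.]
 [ -41. -228.   58.]]
sp blade [[-148. -114.    0.]
 [ -84. -121.    0.]
 [ -92. -210.    0.]
 [-154. -205.    0.]] dish [[-146.52679809  122.9628077    10.        ]]
world bar, start, home [[ 0.49460403 -0.04809433  0.135     ]
 [ 0.52809432 -0.30466263  0.008     ]
 [ 0.57352757  0.04035885  0.033     ]]
```

Request:
{"name": "move_arm", "arguments": {"moves": [{"gripper":0,"roll":-9.2},{"gripper":0,"roll":-9.2},{"gripper":0}]}}

```text
validation failed for argument at $.mo...
```

```bash
cat > st.py <<'E'
from h import *
from bench import ctrl
from scipy.spatial.transform import Rotation as R
s=np.load("s.npy");o=ctrl.get_obs()
M=R.from_quat(np.roll(o["eef_rot"],-1)).as_matrix()
print("t",o["time_s"],"tip lane",np.round(w2l(s,o["eef_pos"]+.173*M[:,2]),1),"toolx deg vs lane",np.degrees(np.arctan2(M[1,0],M[0,0])-s[2]),"F",np.round(o["wrist_force"],1),"op",o["opening"],np.round(o["q"],2))
E
python3 st.py
```

```text
t 0.15 tip lane [[-382.2  528.4  231. ]] toolx deg vs lane 71.61409675267225 F [-0.3  0.3 -0.3] op 1.0033486836376573 [ 0.91  0.18  1.61  0.    1.35 -0.21]
```

Request:
{"name": "move_arm", "arguments": {"moves": [{"gripper":0,"x":0,"y":0,"z":0,"roll":-9.2},{"gripper":0,"x":0,"y":0,"z":0,"roll":-9.2},{"gripper":0,"x":-5,"y":2.5,"z":0,"roll":0},{"gripper":0,"x":-5,"y":2.5,"z":0,"roll":0},{"gripper":0,"x":-5,"y":2.5,"z":0,"roll":0}]}}

```text
time_s: 0.78
eef_pos: [0.3059, 0.3573, 0.4044]
eef_rot: [0.0, 0.751, 0.66, -0.0]
wrist_force: [0.8, 0.5, 1.4]
opening: 0.002
```

```bash
python3 st.py
```

```text
t 0.775 tip lane [[-306.7  377.3  231.4]] toolx deg vs lane 90.06758586223631 F [0.8 0.5 1.4] op 0.0015149821038305828 [ 0.61 -0.06  1.86 -0.    1.34 -0.83]
```

Request:
{"name": "move_arm", "arguments": {"moves": [{"gripper":0,"x":-5.5,"y":2.5,"z":0,"roll":0},{"gripper":0,"x":-5.5,"y":2.5,"z":0,"roll":0},{"gripper":0,"x":-5.5,"y":2.5,"z":0,"roll":0},{"gripper":0,"x":-5.5,"y":2.5,"z":0,"roll":0},{"gripper":0,"x":-5.5,"y":2.5,"z":0,"roll":0}]}}

```text
time_s: 1.4
eef_pos: [0.394, 0.068, 0.4048]
eef_rot: [0.0, 0.752, 0.659, 0.0]
wrist_force: [1.1, -0.1, -0.1]
opening: 0.003
```

Request:
{"name": "move_arm", "arguments": {"moves": [{"gripper":0,"x":-5,"y":3,"z":3,"roll":0},{"gripper":0,"x":-5.2,"y":3,"z":3,"roll":0},{"gripper":0,"x":0,"y":1,"z":5,"roll":0},{"gripper":0,"x":0,"y":0,"z":0,"roll":0}]}}

```text
time_s: 1.9
eef_pos: [0.4458, -0.0343, 0.2944]
eef_rot: [-0.004, 0.752, 0.659, -0.002]
wrist_force: [0.5, 0.3, 0.8]
opening: 0.002
```

```bash
python3 st.py; python3 - <<'E'
from bench import ctrl
import cv2,numpy as np
a=ctrl.camera("side")["img"][150:350,220:460,::-1];b=ctrl.camera("scene")["img"][150:350,190:430,::-1]
cv2.imwrite("pics/p5.png",cv2.convertScaleAbs(cv2.resize(np.vstack([a,b])[:,:],None,fx=1.5,fy=1.5) if 0 else cv2.resize(np.hstack([a,b]),None,fx=1.66,fy=1.66),alpha=1.5))
E
```

```text
t 1.9 tip lane [[-118.4    7.7  121.4]] toolx deg vs lane 89.9121885426975 F [0.5 0.3 0.8] op 0.001531515158931294 [-0.34  0.03  2.01  0.    1.1  -1.78]
```

View pics/p5.png

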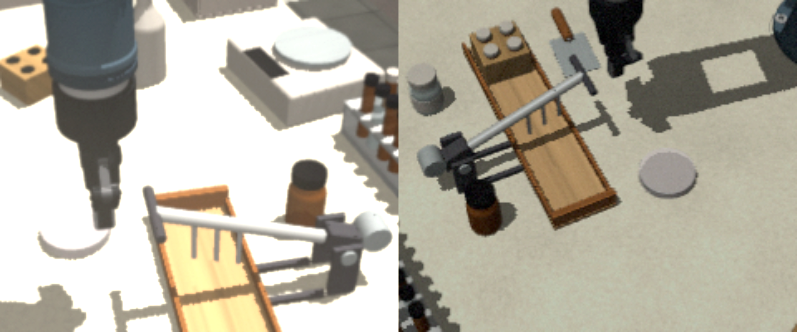

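The picture shows the shut fingers robot-side of the bar (tip at about (103,220) in the left crop, bar at (153,213)). Closing in, then following the arc.

Request:
{"name": "move_arm", "arguments": {"moves": [{"gripper":0,"x":-0.8,"y":1.3,"z":1.0,"roll":0},{"gripper":0,"x":0,"y":1.2,"z":0,"roll":0},{"gripper":0,"x":0,"y":0.8,"z":0,"roll":0},{"gripper":0,"x":0,"y":0,"z":0,"roll":0}]}}

```text
time_s: 2.5
eef_pos: [0.4778, -0.0454, 0.2891]
eef_rot: [-0.002, 0.751, 0.66, -0.002]
wrist_force: [-15.9, -0.4, 11.7]
opening: -0.003
```

```bash
python3 st.py
```

```text
t 2.5 tip lane [[-84.9   0.4 116.1]] toolx deg vs lane 90.11931454914254 F [-15.9  -0.4  11.7] op -0.0026334276852006963 [-0.34  0.11  1.94 -0.    1.1  -1.78]
```

Request:
{"name": "move_arm", "arguments": {"moves": [{"gripper":0,"x":0,"y":0.2,"z":-1.2,"roll":0},{"gripper":0,"x":0,"y":0.5,"z":-1.2,"roll":0},{"gripper":0,"x":0,"y":0.6,"z":-1.2,"roll":0}]}}

```text
time_s: 2.88
eef_pos: [0.4923, -0.0475, 0.3256]
eef_rot: [-0.0, 0.752, 0.66, 0.0]
wrist_force: [-2.2, 2.0, 1.5]
opening: -0.002
```

```bash
python3 st.py
```

```text
t 2.875 tip lane [[-69.    0.4 152.6]] toolx deg vs lane 90.04720148582814 F [-2.2  2.   1.5] op -0.001690713370904948 [-0.34  0.09  1.88  0.    1.17 -1.78]
```

Request:
{"name": "move_arm", "arguments": {"moves": [{"gripper":0,"x":0,"y":0.9,"z":-1.1,"roll":0},{"gripper":0,"x":0,"y":0.9,"z":-1.1,"roll":0},{"gripper":0,"x":0,"y":1.0,"z":-1.1,"roll":0}]}}

```text
time_s: 3.25
eef_pos: [0.5172, -0.0506, 0.3584]
eef_rot: [-0.005, 0.751, 0.66, -0.004]
wrist_force: [-31.5, 5.5, 25.4]
opening: -0.003
```

```bash
python3 st.py; python3 - <<'E'
from bench import ctrl
import cv2,numpy as np
a=ctrl.camera("side")["img"][130:330,240:480,::-1];b=ctrl.camera("scene")["img"][150:350,190:430,::-1]
cv2.imwrite("pics/p6.png",cv2.convertScaleAbs(cv2.resize(np.hstack([a,b]),None,fx=1.66,fy=1.66),alpha=1.5))
E
```

```text
t 3.25 tip lane [[-46.2   0.5 185.4]] toolx deg vs lane 90.08329669110041 F [-31.5   5.5  25.4] op -0.002956486801402303 [-0.33  0.11  1.79 -0.    1.26 -1.77]
```

View pics/p6.png

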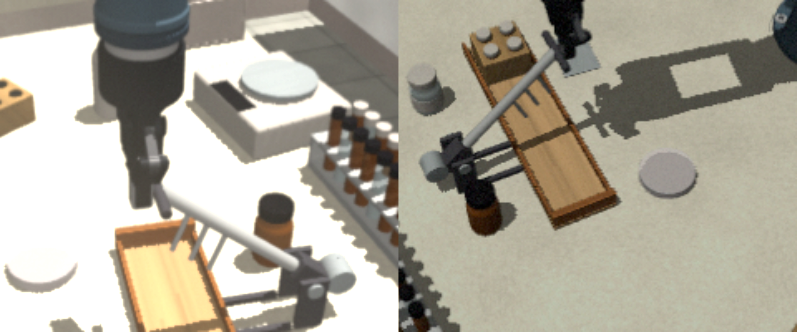

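Bar is riding on the finger side at about 40°. I pressed a bit too much sideways, so I'll follow the arc more closely.

Request:
{"name": "move_arm", "arguments": {"moves": [{"gripper":0,"x":0,"y":0.6,"z":-1.1,"roll":0},{"gripper":0,"x":0,"y":0.9,"z":-0.9,"roll":0},{"gripper":0,"x":0,"y":1.0,"z":-0.9,"roll":0}]}}

```text
time_s: 3.72
eef_pos: [0.5455, -0.055, 0.3875]
eef_rot: [0.001, 0.752, 0.659, 0.001]
wrist_force: [0.0, 0.8, 0.3]
opening: -0.001
```

```bash
python3 st.py
```

```text
t 3.725 tip lane [[-14.9  -0.3 214.5]] toolx deg vs lane 90.01520123951245 F [0.  0.8 0.3] op -0.0010981766934902363 [-0.32  0.14  1.69  0.    1.31 -1.76]
```

Request:
{"name": "move_arm", "arguments": {"moves": [{"gripper":0,"x":0,"y":1.2,"z":-0.8,"roll":0},{"gripper":0,"x":0,"y":1.3,"z":-0.7,"roll":0}]}}

```text
time_s: 3.98
eef_pos: [0.5705, -0.0584, 0.402]
eef_rot: [0.001, 0.752, 0.659, 0.0]
wrist_force: [-0.7, 0.7, 0.5]
opening: -0.005
```

```bash
python3 st.py; python3 - <<'E'
from bench import ctrl
import cv2,numpy as np
a=ctrl.camera("side")["img"][130:330,240:480,::-1];b=ctrl.camera("scene")["img"][150:350,190:430,::-1]
cv2.imwrite("pics/p7.png",cv2.convertScaleAbs(cv2.resize(np.hstack([a,b]),None,fx=1.66,fy=1.66),alpha=1.5))
E
```

```text
t 3.975 tip lane [[ 10.1  -0.4 229. ]] toolx deg vs lane 90.00594778403985 F [-0.7  0.7  0.5] op -0.004939100123723391 [-0.31  0.18  1.61 -0.    1.35 -1.75]
```

View pics/p7.png

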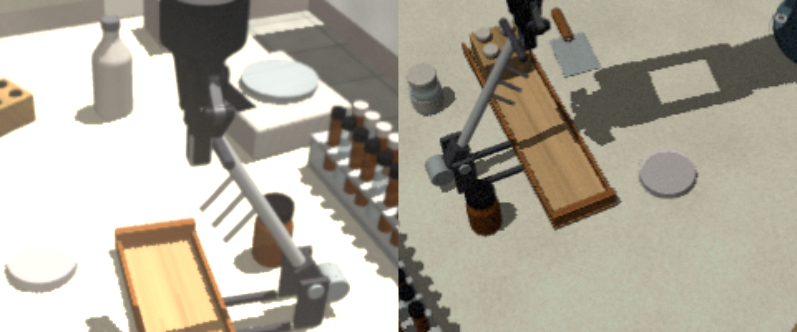

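The bar is up at roughly 59° and still on the finger (bar at (225,100) in the left crop). Continuing past balance.

Request:
{"name": "move_arm", "arguments": {"moves": [{"gripper":0,"x":0,"y":1.4,"z":-0.7,"roll":0},{"gripper":0,"x":0,"y":1.5,"z":-0.6,"roll":0},{"gripper":0,"x":0,"y":1.5,"z":-0.5,"roll":0},{"gripper":0,"x":0,"y":1.5,"z":-0.4,"roll":0},{"gripper":0,"x":0,"y":1.5,"z":-0.3,"roll":0}]}}

```text
time_s: 4.7
eef_pos: [0.6432, -0.0679, 0.426]
eef_rot: [0.0, 0.752, 0.659, -0.0]
wrist_force: [0.8, 0.2, 0.0]
opening: -0.003
```

Request:
{"name": "move_arm", "arguments": {"moves": [{"gripper":0,"x":0,"y":1.0,"z":-0.2,"roll":0},{"gripper":0,"x":0,"y":0,"z":0,"roll":0},{"gripper":0,"x":0,"y":-2.5,"z":0,"roll":0},{"gripper":0,"x":0,"y":-5,"z":-1,"roll":0},{"gripper":0,"x":0,"y":-5,"z":-1,"roll":0}]}}

```text
time_s: 5.32
eef_pos: [0.5269, -0.0525, 0.4477]
eef_rot: [-0.0, 0.752, 0.659, -0.0]
wrist_force: [0.3, -0.6, 1.0]
opening: 0.0
```

```bash
python3 st.py; python3 - <<'E'
from bench import ctrl
import cv2,numpy as np
a=ctrl.camera("side")["img"][130:330,240:480,::-1];b=ctrl.camera("scene")["img"][150:350,190:430,::-1]
cv2.imwrite("pics/p8.png",cv2.convertScaleAbs(cv2.resize(np.hstack([a,b]),None,fx=1.66,fy=1.66),alpha=1.5))
E
```

```text
t 5.325 tip lane [[-3.430e+01 -1.000e-01  2.747e+02]] toolx deg vs lane 90.01926458565504 F [ 0.3 -0.6  1. ] op 0.0003593374878570395 [-0.32  0.04  1.67 -0.    1.43 -1.76]
```

View pics/p8.png

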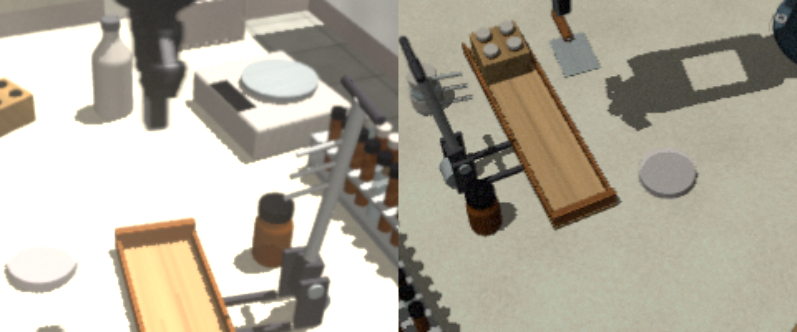

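The barrier is past vertical, resting on its stop and clear of the fingers. Now going behind the carrier.

Request:
{"name": "move_arm", "arguments": {"moves": [{"gripper":0,"x":-5.6,"y":0.7,"z":0,"roll":0},{"gripper":0,"x":-5.6,"y":0.7,"z":0,"roll":0},{"gripper":0,"x":-5.6,"y":0.7,"z":0,"roll":0},{"gripper":0,"x":-5.6,"y":0.7,"z":0,"roll":0},{"gripper":0,"x":-5.6,"y":0.7,"z":0,"roll":0}]}}

```text
time_s: 6.05
eef_pos: [0.5266, -0.3368, 0.448]
eef_rot: [0.0, 0.752, 0.659, 0.0]
wrist_force: [0.6, -0.2, 0.6]
opening: -0.001
```

Request:
{"name": "move_arm", "arguments": {"moves": [{"gripper":40,"x":0,"y":0,"z":0,"roll":10},{"gripper":40,"x":0,"y":0,"z":0,"roll":10},{"gripper":40,"x":0,"y":0,"z":0,"roll":10},{"gripper":40,"x":0,"y":0,"z":0,"roll":10},{"gripper":40,"x":0,"y":0,"z":0,"roll":10}]}}

```text
time_s: 6.68
eef_pos: [0.5268, -0.335, 0.4478]
eef_rot: [-0.0, 0.961, 0.277, -0.0]
wrist_force: [0.0, 0.5, -0.3]
opening: 0.402
```

Request:
{"name": "move_arm", "arguments": {"moves": [{"gripper":40,"x":0,"y":0,"z":0,"roll":10},{"gripper":40,"x":0,"y":0,"z":0,"roll":10},{"gripper":40,"x":0,"y":0,"z":0,"roll":10},{"gripper":40,"x":0,"y":0,"z":0,"roll":10},{"gripper":40,"x":0,"y":0,"z":0,"roll":0}]}}

```text
time_s: 7.3
eef_pos: [0.5268, -0.3349, 0.4479]
eef_rot: [-0.0, 0.998, -0.064, -0.0]
wrist_force: [0.4, -0.4, 0.1]
opening: 0.394
```

```bash
python3 st.py
```

```text
t 7.3 tip lane [[   2.7 -280.2  274.9]] toolx deg vs lane 0.10544510829983551 F [ 0.4 -0.4  0.1] op 0.3939360608407153 [-0.76  0.26  1.43  0.    1.46 -0.63]
```

Request:
{"name": "move_arm", "arguments": {"moves": [{"gripper":40,"x":-0.3,"y":0,"z":6,"roll":0},{"gripper":40,"x":0,"y":0,"z":6,"roll":0},{"gripper":40,"x":0,"y":0,"z":6,"roll":0},{"gripper":40,"x":0,"y":0,"z":5,"roll":0},{"gripper":40,"x":0,"y":0,"z":2,"roll":0}]}}

```text
time_s: 7.92
eef_pos: [0.5227, -0.3335, 0.1946]
eef_rot: [-0.002, 0.998, -0.064, -0.002]
wrist_force: [1.1, 0.3, -0.4]
opening: 0.4
```

Request:
{"name": "move_arm", "arguments": {"moves": [{"gripper":40,"x":0,"y":0,"z":0,"roll":0},{"gripper":40,"x":0,"y":-1,"z":0,"roll":0},{"gripper":40,"x":0,"y":-1,"z":0,"roll":0},{"gripper":40,"x":0,"y":-1,"z":0,"roll":0},{"gripper":40,"x":0,"y":-1,"z":0,"roll":0}]}}

```text
time_s: 8.55
eef_pos: [0.5295, -0.2942, 0.199]
eef_rot: [0.001, 0.998, -0.065, 0.001]
wrist_force: [0.0, -1.7, 2.8]
opening: 0.397
```

```bash
python3 st.py; python3 - <<'E'
from bench import ctrl
import cv2,numpy as np
a=ctrl.camera("side")["img"][230:470,240:480,::-1];b=ctrl.camera("scene")["img"][110:350,180:420,::-1]
cv2.imwrite("pics/p9.png",cv2.convertScaleAbs(cv2.resize(np.hstack([a,b]),None,fx=1.66,fy=1.66),alpha=1.5))
E
```

```text
t 8.55 tip lane [[ 2.000e-01 -2.396e+02  2.600e+01]] toolx deg vs lane 0.045980892182033925 F [ 0.  -1.7  2.8] op 0.39677047213593253 [-0.7   0.5   1.65 -0.    0.99 -0.57]
```

View pics/p9.png

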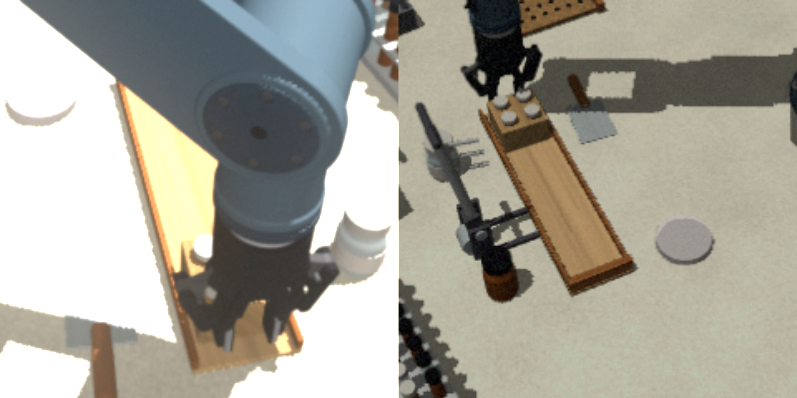

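Fingers stand just at the carrier's rear face, the arm is clear of the raised barrier. Pushing.

Request:
{"name": "move_arm", "arguments": {"moves": [{"gripper":40,"x":0,"y":-0.8,"z":0,"roll":0},{"gripper":40,"x":0,"y":-1,"z":0,"roll":0},{"gripper":40,"x":0,"y":-1.2,"z":0,"roll":0},{"gripper":40,"x":0,"y":-1.3,"z":0,"roll":0},{"gripper":40,"x":0,"y":-1.3,"z":0,"roll":0}]}}

```text
time_s: 9.28
eef_pos: [0.5365, -0.2385, 0.1982]
eef_rot: [0.0, 0.998, -0.065, 0.0]
wrist_force: [0.3, -3.4, 3.0]
opening: 0.4
```

Request:
{"name": "move_arm", "arguments": {"moves": [{"gripper":40,"x":0,"y":-1.3,"z":0,"roll":0},{"gripper":40,"x":0,"y":-1.3,"z":0,"roll":0},{"gripper":40,"x":0,"y":-1.3,"z":0,"roll":0},{"gripper":40,"x":0,"y":-1.3,"z":0,"roll":0},{"gripper":40,"x":0,"y":-1.3,"z":0,"roll":0}]}}

```text
time_s: 9.9
eef_pos: [0.545, -0.1741, 0.1982]
eef_rot: [0.0, 0.998, -0.065, 0.0]
wrist_force: [-1.7, -2.8, 2.9]
opening: 0.402
```

```bash
python3 st.py; python3 - <<'E'
from bench import ctrl
import cv2,numpy as np
a=ctrl.camera("side")["img"][130:370,240:480,::-1];b=ctrl.camera("scene")["img"][110:350,180:420,::-1]
cv2.imwrite("pics/p10.png",cv2.convertScaleAbs(cv2.resize(np.hstack([a,b]),None,fx=1.66,fy=1.66),alpha=1.5))
E
```

```text
t 9.9 tip lane [[  -0.3 -118.4   25.2]] toolx deg vs lane 0.01479854858673442 F [-1.7 -2.8  2.9] op 0.4024625139195519 [-0.52  0.44  1.74 -0.    0.96 -0.39]
```

View pics/p10.png

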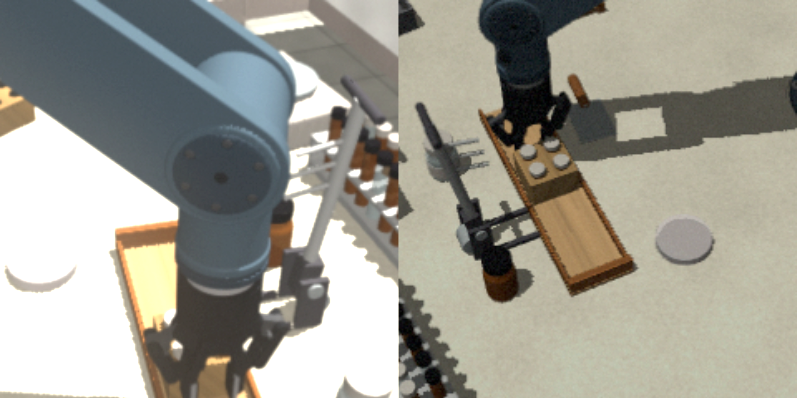

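The carrier slides well (about 3 N); barrier raised, clear of the wrist. Continuing.

Request:
{"name": "move_arm", "arguments": {"moves": [{"gripper":40,"x":0,"y":-1.3,"z":0,"roll":0},{"gripper":40,"x":0,"y":-1.3,"z":0,"roll":0},{"gripper":40,"x":0,"y":-1.3,"z":0,"roll":0},{"gripper":40,"x":0,"y":-1.3,"z":0,"roll":0},{"gripper":40,"x":0,"y":-1.3,"z":0,"roll":0}]}}

```text
time_s: 10.62
eef_pos: [0.5534, -0.1095, 0.1981]
eef_rot: [-0.0, 0.998, -0.065, -0.0]
wrist_force: [-0.3, -2.1, -0.7]
opening: 0.4
```

Request:
{"name": "move_arm", "arguments": {"moves": [{"gripper":40,"x":0,"y":-1.3,"z":0,"roll":0},{"gripper":40,"x":0,"y":-1.3,"z":0,"roll":0},{"gripper":40,"x":0,"y":-1.3,"z":0,"roll":0},{"gripper":40,"x":0,"y":-1.3,"z":0,"roll":0},{"gripper":40,"x":0,"y":-1.0,"z":0,"roll":0}]}}

```text
time_s: 11.25
eef_pos: [0.5615, -0.0481, 0.1982]
eef_rot: [0.0, 0.998, -0.065, -0.0]
wrist_force: [0.1, -1.7, -0.9]
opening: 0.4
```

Request:
{"name": "move_arm", "arguments": {"moves": [{"gripper":40,"x":0,"y":-0.8,"z":0,"roll":0},{"gripper":40,"x":0,"y":-0.6,"z":0,"roll":0},{"gripper":40,"x":0,"y":-0.5,"z":0,"roll":0},{"gripper":40,"x":0,"y":-0.4,"z":0,"roll":0}]}}

```text
time_s: 11.75
eef_pos: [0.5645, -0.0261, 0.1982]
eef_rot: [0.0, 0.998, -0.065, 0.0]
wrist_force: [-0.5, -1.4, -0.5]
opening: 0.398
```

```bash
python3 st.py
```

```text
t 11.75 tip lane [[-0.3 30.9 25.2]] toolx deg vs lane 0.00875680039286333 F [-0.5 -1.4 -0.5] op 0.3975443955530964 [-0.26  0.43  1.76 -0.    0.95 -0.13]
```

Request:
{"name": "move_arm", "arguments": {"moves": [{"gripper":40,"x":0,"y":-0.4,"z":0,"roll":0},{"gripper":40,"x":0,"y":-0.4,"z":0,"roll":0},{"gripper":40,"x":0,"y":-0.3,"z":0,"roll":0},{"gripper":40,"x":0,"y":-0.2,"z":0,"roll":0}]}}

```text
time_s: 12.25
eef_pos: [0.5661, -0.0132, 0.1982]
eef_rot: [0.0, 0.998, -0.065, 0.0]
wrist_force: [0.6, -1.3, -1.3]
opening: 0.403
```

Request:
{"name": "move_arm", "arguments": {"moves": [{"gripper":40,"x":0,"y":-0.2,"z":0,"roll":0},{"gripper":40,"x":0,"y":-0.2,"z":0,"roll":0}]}}

```text
time_s: 12.5
eef_pos: [0.5668, -0.0102, 0.1984]
eef_rot: [0.001, 0.998, -0.065, 0.0]
wrist_force: [-2.1, -12.6, 1.0]
opening: 0.399
```

```bash
python3 st.py
```

```text
t 12.5 tip lane [[ 0.  46.5 25.4]] toolx deg vs lane 0.0780178477644707 F [ -2.1 -12.6   1. ] op 0.39948264185777027 [-0.23  0.43  1.75 -0.    0.95 -0.1 ]
```

Force rose to 12.6 N at the predicted 46.5 mm: the stop. A small seating press, then backing off.

Request:
{"name": "move_arm", "arguments": {"moves": [{"gripper":40,"x":0,"y":-0.2,"z":0,"roll":0},{"gripper":40,"x":0,"y":0,"z":0,"roll":0}]}}

```text
time_s: 12.75
eef_pos: [0.5669, -0.0098, 0.1985]
eef_rot: [0.003, 0.998, -0.065, -0.0]
wrist_force: [-3.8, -15.7, 2.3]
opening: 0.401
```

Request:
{"name": "move_arm", "arguments": {"moves": [{"gripper":40,"x":0,"y":0.5,"z":0,"roll":0},{"gripper":40,"x":0,"y":2,"z":0,"roll":0},{"gripper":40,"x":0,"y":5,"z":0,"roll":0},{"gripper":40,"x":0,"y":6,"z":0,"roll":0},{"gripper":40,"x":0,"y":6,"z":0,"roll":0}]}}

```text
time_s: 13.38
eef_pos: [0.5409, -0.2029, 0.1983]
eef_rot: [-0.0, 0.998, -0.065, 0.0]
wrist_force: [0.8, 0.5, 1.0]
opening: 0.4
```

Request:
{"name": "move_arm", "arguments": {"moves": [{"gripper":40,"x":0,"y":5,"z":-5,"roll":0},{"gripper":40,"x":-3,"y":5,"z":-6,"roll":0},{"gripper":40,"x":-6,"y":3,"z":-6,"roll":0},{"gripper":40,"x":-6,"y":0,"z":-4,"roll":0},{"gripper":40,"x":0,"y":0,"z":0,"roll":0}]}}

```text
time_s: 14.0
eef_pos: [0.411, -0.288, 0.3668]
eef_rot: [0.002, 0.998, -0.067, 0.002]
wrist_force: [1.0, 0.0, -0.3]
opening: 0.4
```

```bash
python3 st.py; python3 - <<'E'
from bench import ctrl
import cv2,numpy as np
a=ctrl.camera("side")["img"][200:400,240:480,::-1];b=ctrl.camera("scene")["img"][130:330,180:420,::-1]
A=cv2.resize(ctrl.camera("scene")["img"][:,:,::-1],(390,292));B=cv2.resize(ctrl.camera("side")["img"][:,:,::-1],(390,292))
cv2.imwrite("pics/p11.png",np.vstack([cv2.convertScaleAbs(cv2.resize(np.hstack([a,b]),(780,308)),alpha=1.5) ,np.hstack([B,A])]))
E
```

```text
t 14.0 tip lane [[-117.5 -249.4  193.8]] toolx deg vs lane -0.14067804866900244 F [ 1.   0.  -0.3] op 0.40032185760776623 [-0.85  0.05  1.83 -0.    1.25 -0.71]
```

View pics/p11.png

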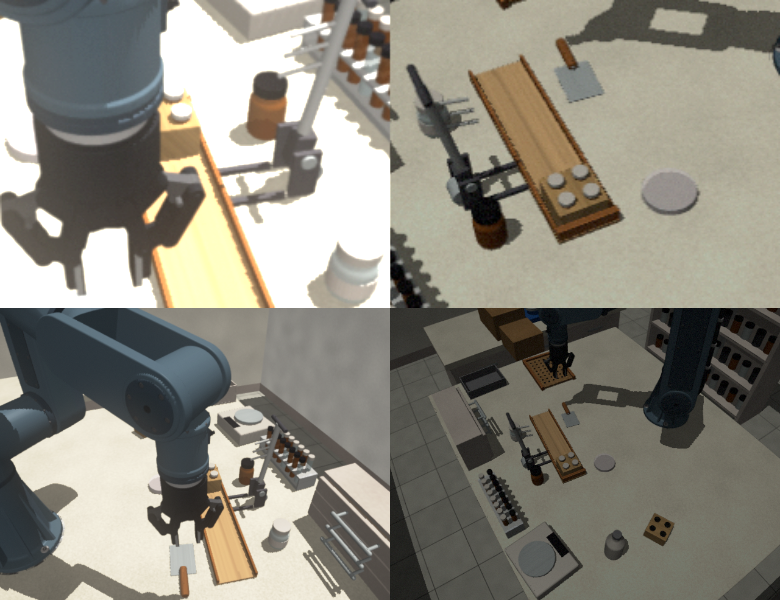

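The carrier sits against the stop (upper right crop, (577,195)), the barrier is raised, and the jars, dish, spatula, wash bottle and spare carrier are where they were. The fingers are well clear.

```bash
python3 -c "
from bench import ctrl
print(ctrl.hand_in())"
```

```text
the job is handed in; nothing more can be done
None
```

The job is handed in: the barrier is raised and stays up by itself, and the carrier is against the end stop. It took about 14 s of the 59 s allowed.

- **Barrier:** I pushed the crossbar up its arc with shut fingers. In the last picture the arm rests on its stop, past vertical, with nothing touching it. Early on I pressed too far sideways twice and the bar briefly jammed. The wrist force reached about 40 N (limit 120 N), all through the fingertips, and I corrected it by following the arc more closely.
- **Carrier:** I pushed it along the lane with the two fingers slightly apart, at about 2–5 N. At the stop the force rose to 16 N with the fingers at lane y ≈ 47 mm, which matches the expected home position.
- **Last checks:** the final pictures show the carrier upright at the stop, and no bystander looks moved. I judged the carrier's seating from the push force, finger position and scene picture. I did not measure it separately in the images, and the gripper partly hid it in the side view.

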